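# Close and hold the gear drum access panel

## Robot

A 6-joint arm with a two-finger parallel gripper is mounted at the origin on the work surface. World frame = base frame: x ahead of the robot, y to its left, z up, the work surface at z = 0. Lengths are in m, angles in degrees, forces in N, time in s.
With the tool pointing down it reaches from about 0.4 to 0.825 m from the base axis. Payload 7 kg.
Tool frame: the origin (TCP) lies at the very end of the fingers, on their centre line; the grasp point (between the pads) lies hold_point_z behind it (hold_point_z is the distance from the TCP to the grasp point, in m); z points along the fingers, y is the direction in which the jaws open and shut (so a half turn about z gives the same grasp; the last joint's range is limited). The gripper opens to 88 mm and grips with 3 to 60 N. Pads are 19 mm wide; open, the fingers measure 130 mm over their backs; the gripper's body (78 mm by 193 mm) begins 47 mm behind the grasp point.
Start: joints at [-48.696, 20.546, 0.682, 0, -70.136, -16.507], TCP at [0.283, -0.613, 0.227] pointing down, gripper open.
Joint ranges: [-176.03, 176.03], [-82.01, 121.73], [-58.28, 71.71], [-173.87, 95.51], [-174.79, -0.11], [-173.66, 173.66]. Speed limits (degrees/s): [136.94, 136.94, 172.46, 180, 180, 180].

## Interface

Orientations are given as [roll, pitch, yaw] about the fixed x, y, z axes, in that order (R = Rz(yaw) Ry(pitch) Rx(roll)).
In Python, from plant import get_obs, snapshot, close_job, hold_point_z gives the robot as it stands. The module is installed in compiled form; this text tells all that it offers.
- The arm moves only by the tool jog_arm, never from a script. Its argument "commands" is a list of rows, each a list of 4 numbers: the shift along the world's x, y, z in mm, then the turn about the world's z in degrees. In form: [[x, y, z, turn], ...]. A call has exactly 10 rows; each row shifts and turns the commanded pose from where the row before left it; what a row does not reach is not made up. A row lasts 1/12 s, in which the tool goes at most 41.7 mm and 7.16 degrees, less where a joint would pass 70% of its speed; a pose out of reach is approached as far as the arm can. A call is refused whole if a number of a shift passes 41.7 or a number of a turn 7.16, either way. A call with a gripper value outside its range is refused whole. "fingers" is the finger opening in mm, from 0 to 87.6, set as the call begins (left out, the last holds). The fingers move at their own pace and stop on an object; the grip force is fixed at half the most. Time passes only in rows, so rows that do not move let the fingers close, or fill a call up. It gives the time, the measured TCP pose, the force and the opening at its end, in the units of the state.
- get_obs(): the state, without advancing time (a new reading comes with each control period).
- snapshot(name): name is "scene" or "top" or "wrist"; returns a dict with "image" (480x640x3 uint8, red, green, blue), "fov_y" (degrees; the focal length in pixels is half the picture's height over the tangent of half this angle, whatever the lens; pixels are square), "cx", "cy" (the principal point, pixels), "rvec" (rotation vector, rad) and "tvec" (3), from world to camera coordinates, as OpenCV has them; the wrist camera has in their place "mount" (4x4, takes a point from camera to tool coordinates, whose origin is the TCP and whose axes are the flange's). Camera axes: x right, y down, z forward; pixel columns grow to the right and rows downward; lengths in m; the calibration is good to about 2 mm. A picture is of the moment at which its call begins: read the wrist's pose just before it. There is no depth.
- close_job(): hands the job in, once; it reports no verdict.
The state is a dict: "clock": time; "joint_pos": joint angles; "qvel": joint speeds; "tau": joint torques, N m; "tool_pos": TCP position; "orientation": TCP orientation; "force": force on the tool from outside, world axes, zero at the start; "moment": the same for the moment, N m; "opening": finger opening in m.
Only numpy, scipy, OpenCV 4.12 (cv2) and the standard library are available. Lean on these libraries where they do the work, as an engineer would, in place of code of your own. Each camera call takes 0.05 s, during which the arm holds its last target.

## Task

Close the access panel of the gear drum fixture: first slide its carriage along the rails fully home against the end stops, then turn the quarter-turn fastener until its bar lines up with the slot in the frame (parallel to the rails), and then press the sprung panel down fully against the frame. Finish while still holding the panel pressed down, with the carriage home and the fastener lined up; leave the loose parts lying around the fixture undisturbed.

Things in the scene. Friction and masses are not known exactly. Their poses are not given: they have to be found in the camera images.
- housing: Fixed gear drum fixture: grey box 190 x 310 mm, deck 90 mm above the counter. Origin on the counter, z up; its y axis runs along the two guide rails (at x = +-84 mm, 8 mm wide, top 102 mm up), +y towards the two end stops (top 104 mm) where the carriage is home. A hand crank sticks out of the +y end to y = 200 mm, below 55 mm height. Carriage, panel and fastener ride on the deck.
- slot (a point): Centre of the mouth of the 8 x 24 mm slot in the steel bridge over the deck opening, 90 mm up; the slot's length is the y axis, parallel to the rails. Carriage home: the fastener is right above it and the panel hides it. The fastener's hidden 5 x 18 mm key blade, parallel to the bar, enters it only when home and within 9 degrees of it; else the panel stops after 2 of 8 mm.
- carriage (a joint): Slide of the aluminium carriage along the rails, m: 0 fully back, 0.110 fully home with its runners against the end stops; grows to the housing's +y; starts at 0 to 0.05. Friction 2.5 N; stays where left. A U of two runners (tops 99 mm above the counter) and a back crossbar (top 101 mm), the panel between the runners.
- tab_top (a point): Centre of the top of the carriage's upright push tab on the crossbar: a plate 40 mm wide across the rails (x axis), 10 mm thick along them (y axis, pointing home), standing 36 mm up from the crossbar to 137 mm above the counter. Can be pinched from above by its 10 mm thickness. The fastener's axis lies 80 mm from it towards home.
- fastener (a joint): Angle of the quarter-turn fastener, rad: 0 when its bar and key blade are parallel to slot and rails, positive anticlockwise from above. Starts at 0.8 to 1.4, so turn it clockwise; no stop at 0 (stops at -0.5 and 1.6). Friction 0.06 N m; stays where left. Two small raised ribs on the panel beside it show the slot's direction.
- bar_top (a point): Centre of the top of the fastener's upright brass grip bar, on its turning axis at mid-panel: 36 mm long (y axis, turns with it), 10 mm thick (x axis), standing 26 mm up from a disc 32 mm wide and 4 mm thick on the panel. 137 mm above the counter with the panel up, 129 mm with it pressed home.
- panel (a joint): How far the sprung steel panel is pressed, m: 0 up, 0.008 fully against the frame (top flush with the runners). 124 mm across x 100 mm along the rails, 5 mm thick, top 107 mm above the counter when up, 99 mm when down. Press anywhere on it or through the fastener. Springs push back: 3.5 N to start, 11.5 N fully down. It does not latch.
- cap_a: Loose chrome bumper cap, a dome 68 mm across and 34 mm high; origin at the centre of its underside. Leave alone.
- cap_b: A second loose chrome bumper cap, same size. Leave alone.
- coin_plate: Loose red enamel coin entry plate, 75 x 120 x 5 mm, lying flat; origin at the centre of its underside. Leave alone.
- record_arm: Loose steel record gripper arm, about 90 x 260 x 14 mm, long side along its y, lying flat; origin on its underside. Leave alone.

How it is judged (in metres and radians):
On the way, in this order (a step that is already met when the one before it is completed fails the run):
1. the carriage is fully home against its stops (within 4 mm) (value of joint carriage above 0.106 m), for 0.2 s.
2. the fastener's bar is lined up with the slot (within 0.15 rad), carriage still home (value of joint carriage above 0.106 m and value of joint fastener between -0.15 and 0.15 rad), for 0.1 s.
3. the panel is pressed down against the frame (at least 6.5 of 8 mm) (value of joint panel above 0.0065 m), for 0.2 s.
At the end, for the whole second after the job is handed in: The robot is still pressing on the fixture (more than 4 N) and thereby holds the panel at least 6.5 of its 8 mm down, with the carriage within 4 mm of its stops and the fastener within 0.15 rad of the slot's direction (all of step 2 and value of joint panel above 0.0065 m and contact force between any of the fingers, the arm and housing above 4 N); the arm keeps its last pose, push and grip.
It fails at once if a loose part beside the fixture is moved by more than 25 mm (distance of any of cap_a, cap_b, coin_plate, record_arm from where it was at the start of the episode above 0.025 m).
It also fails if it takes over 51 s, if anything falls off the work surface, if the arm or the gripper's body presses on something with over 40 N, if the wrist force passes 120 N, or if a joint passes its speed limit or range.

## Working session

There is one attempt and no reset: what is moved stays moved. The work goes in short steps, Python scripts to look and compute and a tool call to move; the robot and the scene stay as the last step left them, time stands still between calls to the robot, and variables do not carry over. Pictures are saved under pics/ and viewed, and the job is handed in when it is done.

Besides the shell and the picture viewer there is one more tool, called after "Call:" in YAML: its name, and indented under it one key for each argument. jog_arm: Moves the arm, as the interface text tells. Its arguments: {"type":"object","properties":{"commands":{"type":"array","items":{"type":"array","items":{"type":"number"}}},"fingers":{"type":"number"}},"required":["commands"]}

```bash
mkdir -p pics
cat > h.py <<'E'
import numpy as np,cv2,pickle
from plant import get_obs,snapshot,close_job,hold_point_z
def K(s):
    f=s["image"].shape[0]/2/np.tan(np.radians(s["fov_y"])/2)
    return np.array([[f,0,s["cx"]],[0,f,s["cy"]],[0,0,1.]])
def ray(s,u,v,z):
    R=cv2.Rodrigues(np.array(s["rvec"],float))[0];t=np.array(s["tvec"],float).ravel()
    c=-R.T@t;d=R.T@np.linalg.inv(K(s))@np.array([u,v,1.])
    return c+d*(z-c[2])/d[2]
def proj(s,P):
    return cv2.projectPoints(np.array(P,float).reshape(-1,1,3),np.array(s["rvec"],float),np.array(s["tvec"],float),K(s),None)[0].reshape(-1,2)
def save(n,im): cv2.imwrite("pics/"+n+".png",cv2.cvtColor(np.ascontiguousarray(im),cv2.COLOR_RGB2BGR))
E
python3 - <<'E'
from h import *
print(get_obs(),hold_point_z)
for n in("scene","top"):
    s=snapshot(n);save(n+"0",s["image"]);pickle.dump(s,open(n+"0.pkl","wb"))
    print({k:v for k,v in s.items() if k!="image"})
E
```

```text
{'clock': 0.0, 'joint_pos': array([-4.86962789e+01,  2.05918335e+01,  6.32806391e-01, -1.96392704e-02,
       -7.01359974e+01, -1.65083669e+01]), 'qvel': array([-0.03921262, -0.0162413 ,  0.00091525,  0.01235003,  0.0571921 ,
       -0.01191476]), 'tau': array([-8.23904193e-04, -5.82716775e+01,  2.93055171e+01,  6.99745104e+00,
        6.75518837e-03, -1.47328960e-04]), 'tool_pos': array([ 0.28285735, -0.61232679,  0.22561236]), 'orientation': array([ 1.79903646e+02, -9.30326813e-03, -1.55211326e+02]), 'force': array([-0.05172129,  0.16819227,  0.23326319]), 'moment': array([ 0.03356291, -0.0387286 ,  0.00106086]), 'opening': 0.0876393043735466} 0.0188
{'fov_y': 47.938361583381315, 'cx': 316.5442293360536, 'cy': 237.10861696116632, 'rvec': array([ 0.73765753,  2.63366312, -1.04019059]), 'tvec': array([ 0.42535931, -0.12049136,  1.7769889 ])}
{'fov_y': 49.077592560422616, 'cx': 324.539470860442, 'cy': 244.11805793716482, 'rvec': array([ 2.1408643 , -2.18317547,  0.08748001]), 'tvec': array([0.01749337, 0.5217051 , 1.635977  ])}
```

View pics/scene0.png

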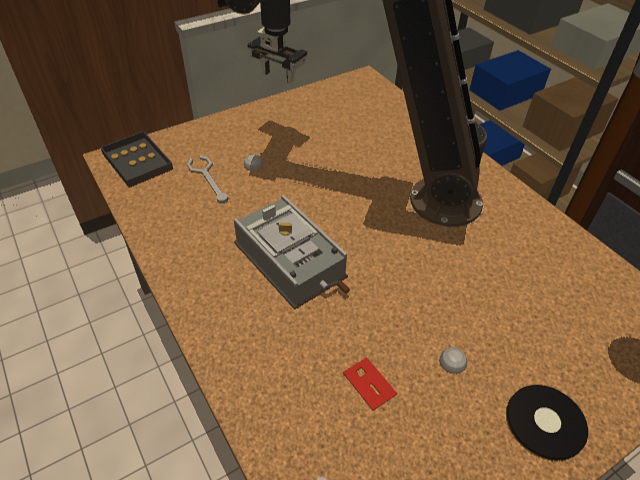

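View pics/top0.png

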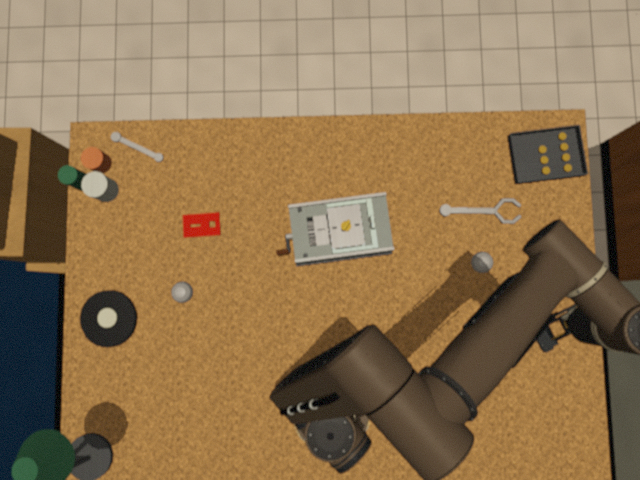

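Run:
```python
from h import *
s=pickle.load(open("top0.pkl","rb"));c=s["image"][185:270,275:400];save("t0c",cv2.resize(c,None,fx=6,fy=6,interpolation=cv2.INTER_CUBIC))
s=pickle.load(open("scene0.pkl","rb"));c=s["image"][190:310,225:360];save("s0c",cv2.resize(c,None,fx=5,fy=5,interpolation=cv2.INTER_CUBIC))
```

```text
(no output)
```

View pics/t0c.png

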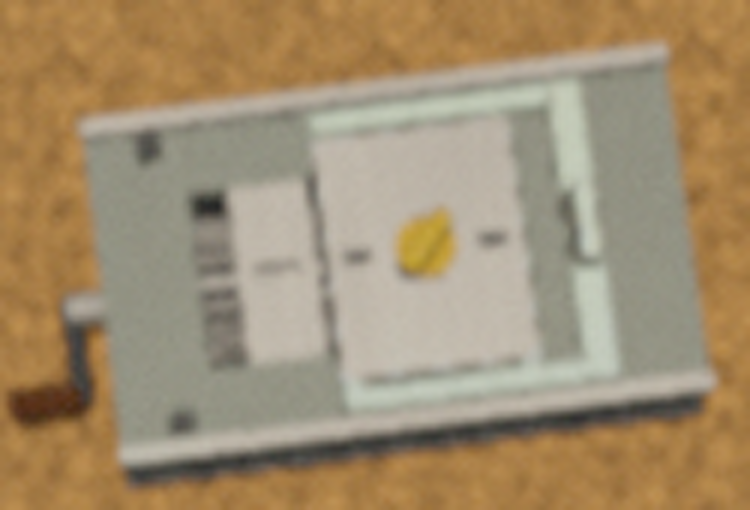

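View pics/s0c.png

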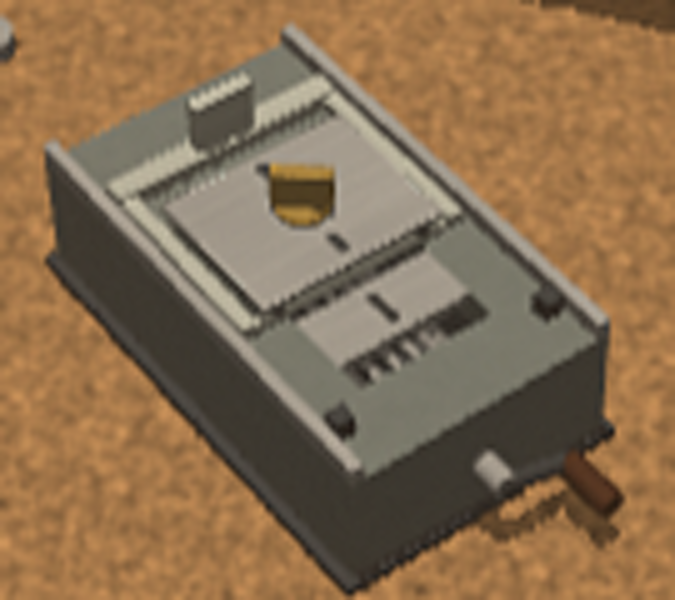

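```bash
cat > fit.py <<'E'
from h import *
from scipy.optimize import least_squares
T=pickle.load(open("top0.pkl","rb"));S=pickle.load(open("scene0.pkl","rb"))
tp=lambda a:np.array(a)/6+[275,185]-0.42
sp=lambda a:np.array(a)/5+[225,190]-0.4
L=[(.088,.155),(.088,-.155),(-.088,.155),(-.088,-.155)]
ti=tp([(80,122),(664,44),(124,464),(715,389)])
si=sp([(355,472),(48,144),(608,322),(290,26)])
def W(p,q):
    c,s_=np.cos(p[2]),np.sin(p[2]);q=np.atleast_2d(q)
    return np.c_[p[0]+c*q[:,0]-s_*q[:,1],p[1]+s_*q[:,0]+c*q[:,1],q[:,2]]
P=np.array([(a,b,.102) for a,b in L])
f=lambda p:np.r_[(proj(T,W(p,P))-ti).ravel(),(proj(S,W(p,P))-si).ravel()]
r=least_squares(f,[.65,0,0],x_scale=[.1,.1,.1])
E
python3 - <<'E'
from fit import *
print(r.x,np.degrees(r.x[2]),r.fun.round(1))
def loc(w):
    d=w-np.array([*r.x[:2],0]);c,s=np.cos(r.x[2]),np.sin(r.x[2]);return np.array([c*d[0]+s*d[1],-s*d[0]+c*d[1]])*1000
for n,s,pt in(("tabT",T,tp((568,222))),("tabS",S,sp((220,90))),("barT",T,tp((428,240))),("barS",S,sp((302,172)))):
    w=ray(s,*pt,.137);print(n,w,loc(w))
for n,a,b in(("barTdir",tp((405,270)),tp((448,212))),):
    a,b=ray(T,*a,.137),ray(T,*b,.137);d=loc(b)-loc(a);print(d,np.degrees(np.arctan2(-d[0],d[1])))
a,b=sp((271,168)),sp((334,170));a,b=ray(S,*a,.137),ray(S,*b,.137);d=loc(b)-loc(a);print(d,np.degrees(np.arctan2(-d[0],d[1])))
E
```

```text
[ 0.56711407 -0.04264204  0.10580794] 6.062348338290327 [-1.8 -0.5  2.  -0.4 -2.4 -0.2  1.4 -0.6  0.4  0.5 -1.4 -1.2  1.9 -0.1
 -0.1 -2. ]
tabT [ 0.57515342 -0.12805287  0.137     ] [ -1.02589184 -85.78221226]
tabS [ 0.57880556 -0.13678132  0.137     ] [  1.68400459 -94.84755204]
barT [ 0.56767232 -0.05891483  0.137     ] [ -1.16344498 -16.2407404 ]
barS [ 0.570914  -0.0553183  0.137    ] [  2.43993284 -13.00667573]
[ 25.91380471 -24.70502079] -133.6320295643608
[-27.0853549   22.24495677] 50.604048024783566
```

Call:
jog_arm:
  commands:
    - [15,21,0,3.5]
    - [15,21,0,3.5]
    - [15,21,0,3.5]
    - [15,21,0,3.5]
    - [15,21,0,3.5]
    - [15,21,0,3.5]
    - [15,21,0,3.5]
    - [15,21,0,3.5]
    - [15,21,0,3.5]
    - [15,21,0,3.5]
  fingers: 0

```text
clock: 0.93
tool_pos: [0.4334, -0.4015, 0.2262]
orientation: [180.0, 0.0, -120.0]
force: [0.1, -1.2, 0.1]
opening: 0.0264
```

Call:
jog_arm:
  commands:
    - [15,21,2,3.5]
    - [15,21,2,3.5]
    - [15,21,2,3.5]
    - [15,21,2,3.5]
    - [15,21,2,3.5]
    - [15,21,2,3.5]
    - [15,21,2,3.6]
    - [15,21,2,3.6]
    - [15,21,2,4]
    - [0,0,0,0]

```text
clock: 1.77
tool_pos: [0.5703, -0.2108, 0.2443]
orientation: [-180.0, 0.0, -87.6]
force: [-0.5, -0.6, 0.9]
opening: 0.0005
```

```bash
cat >> h.py <<'E'
from scipy.spatial.transform import Rotation as Ro
def wcam():
    o=get_obs();s=snapshot("wrist");s=dict(s)
    M=np.eye(4);M[:3,:3]=Ro.from_euler("xyz",o["orientation"],degrees=True).as_matrix();M[:3,3]=o["tool_pos"]
    C=np.linalg.inv(M@np.array(s["mount"]))
    s["rvec"]=cv2.Rodrigues(C[:3,:3])[0].ravel();s["tvec"]=C[:3,3];return o,s
E
python3 - <<'E'
from h import *
o,s=wcam();print(o["clock"],o["tool_pos"],o["orientation"],o["joint_pos"].round(1),o["force"],s["mount"])
save("w1",s["image"]);pickle.dump(s,open("w1.pkl","wb"))
E
```

```text
1.7667 [ 0.57028058 -0.21077379  0.24432823] [-1.79980328e+02  1.48081195e-02 -8.76032919e+01] [ -1.9  13.7  -6.7  -0.  -69.7   4.3] [-0.46771536 -0.58628984  0.86771995] [[-2.56429709e-04 -9.66509273e-01 -2.56631564e-01  6.87401827e-02]
 [ 9.99999846e-01 -1.21677453e-04 -5.40959502e-04 -8.59811219e-04]
 [ 4.91616100e-04 -2.56631663e-01  9.66509156e-01 -1.57720056e-01]
 [ 0.00000000e+00  0.00000000e+00  0.00000000e+00  1.00000000e+00]]
```

View pics/w1.png

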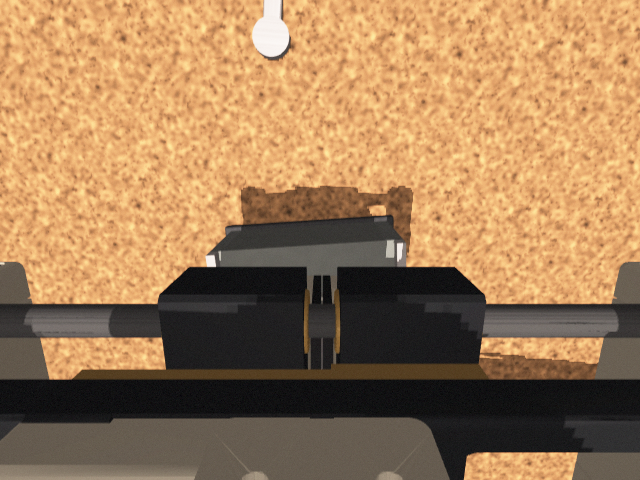

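Call:
jog_arm:
  commands:
    - [0,30,15,0]
    - [0,30,15,0]
    - [0,30,15,0]
    - [0,30,15,0]
    - [0,30,15,0]
    - [0,30,15,0]
    - [0,30,15,0]
    - [0,30,15,0]
    - [0,30,10,3]
    - [0,0,0,0]

```text
clock: 2.65
tool_pos: [0.5686, 0.0596, 0.3765]
orientation: [-179.8, 0.1, -84.7]
force: [0.7, 0.4, -0.2]
opening: 0.0003
```

Call:
jog_arm:
  commands:
    - [0,0,0,0]
    - [0,0,0,0]
    - [0,0,0,0]
    - [0,0,0,0]
    - [0,0,0,0]
    - [0,0,0,0]
    - [0,0,0,0]
    - [0,0,0,0]
    - [0,0,0,0]
    - [0,0,0,0]

```text
clock: 3.48
tool_pos: [0.5681, 0.0562, 0.3746]
orientation: [-180.0, 0.0, -85.0]
force: [0.6, 0.3, -0.1]
opening: 0.0002
```

Run:
```python
from h import *
o,s=wcam();print(o["clock"],o["tool_pos"],o["orientation"],o["force"])
save("w2",s["image"]);pickle.dump(s,open("w2.pkl","wb"))
```

```text
3.4833 [0.56807464 0.05622268 0.37458323] [-1.79997971e+02  2.81593177e-03 -8.50051749e+01] [ 0.62212669  0.33124032 -0.09753903]
```

View pics/w2.png

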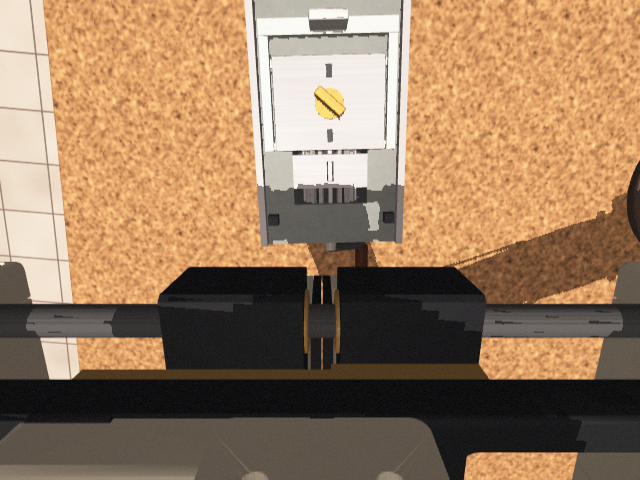

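Run:
```python
from h import *
s=pickle.load(open("w2.pkl","rb"));save("w2c",cv2.resize(s["image"][0:150,240:420],None,fx=4,fy=4,interpolation=cv2.INTER_CUBIC))
save("w2d",cv2.resize(s["image"][120:260,240:420],None,fx=4,fy=4,interpolation=cv2.INTER_CUBIC))
```

```text
(no output)
```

View pics/w2c.png

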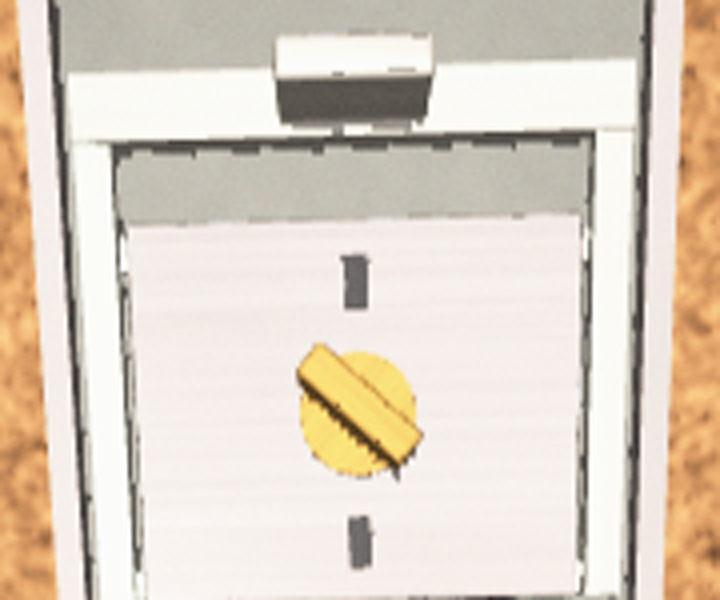

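View pics/w2d.png

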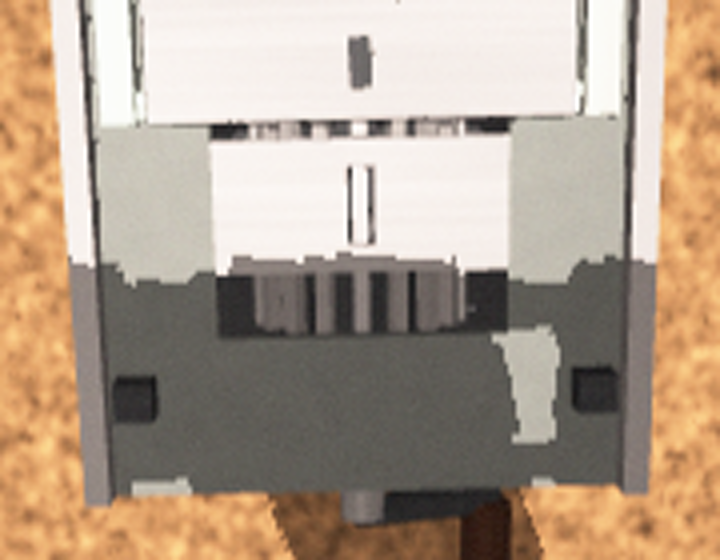

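Run:
```python
from h import *
s=pickle.load(open("w2.pkl","rb"))
c=lambda a:np.array(a)/4+[240,0]-.375
d=lambda a:np.array(a)/4+[240,120]-.375
R=lambda p,z:ray(s,*p,z)*1000
tab=[R(c(p),.137) for p in((278,35),(433,33),(432,77),(275,78))]
bar=[R(c(p),.137) for p in((322,343),(300,370),(402,462),(423,437))]
tc=np.mean(tab,0);bc=np.mean(bar,0);print("tab",tc,np.linalg.norm(tab[1]-tab[0]),np.linalg.norm(tab[2]-tab[1]));print("bar",bc,np.linalg.norm(bar[2]-bar[1]),np.linalg.norm(bar[1]-bar[0]),"d",np.linalg.norm(bc-tc))
sl=R(d((361,205)),.09);print("slot",sl)
def a(p,q):v=q-p;return np.degrees(np.arctan2(-v[0],v[1]))
print("yaw",a(tc,bc),a(bc,sl),a(tc,sl),"bar",a(bar[2],bar[1]),a(bar[3],bar[0]))
print("rail",a(R(c((48,0)),.102),R(d((110,505)),.102)),a(R(c((655,0)),.102),R(d((624,492)),.102)))
ribs=[R(c((355,282)),.108),R(c((360,542)),.108)];print(ribs,a(*ribs))
```

```text
tab [ 579.25564582 -135.40368129  137.        ] 37.74019980092743 9.528807460123598
bar [569.9889743  -56.22669183 137.        ] 34.73253552308853 8.582961705964342 d 79.71741880824032
slot [562.28025941  18.47232831  90.        ]
yaw 6.675382179380716 5.891896216942092 6.295334228063365 bar -125.22354048219471 -125.89076446272712
rail 6.217636773843788 6.257209163580401
[array([574.43671545, -90.13608757, 108.        ]), array([566.79101099, -22.6025479 , 108.        ])] 6.459149835423885
```

Call:
jog_arm:
  commands:
    - [1.8,-27.5,-14,1.3]
    - [1.8,-27.5,-14,0]
    - [1.8,-27.5,-14,0]
    - [1.8,-27.5,-14,0]
    - [1.8,-27.5,-14,0]
    - [1.8,-27.5,-14,0]
    - [1.8,-27.5,-14,0]
    - [1.8,-27.5,-14,0]
    - [0,-2,0,0]
    - [0,0,0,0]
  fingers: 0

```text
clock: 4.37
tool_pos: [0.5819, -0.1672, 0.2613]
orientation: [179.9, 0.0, -83.8]
force: [0.3, -0.5, 1.1]
opening: 0.0005
```

Call:
jog_arm:
  commands:
    - [0,0,-18,0]
    - [0,0,-18,0]
    - [0,0,-18,0]
    - [0,0,-18,0]
    - [0,0,-18,0]
    - [0,0,-18,0]
    - [0,0,-18,0]
    - [0,0,-16,0]
    - [0,0,0,0]
    - [0,0,0,0]

```text
clock: 5.2
tool_pos: [0.5827, -0.165, 0.1209]
orientation: [180.0, -0.0, -83.6]
force: [-0.6, 0.1, 1.2]
opening: 0.0005
```

Call:
jog_arm:
  commands:
    - [-1,9,0,0]
    - [-1,9,0,0]
    - [-1,9,0,0]
    - [-1,9,0,0]
    - [-1,9,0,0]
    - [-1,9,0,0]
    - [-1,9,0,0]
    - [-1,9,0,0]
    - [-1,9,0,0]
    - [0,0,0,0]

```text
clock: 6.03
tool_pos: [0.5728, -0.0829, 0.1202]
orientation: [179.9, 0.0, -83.7]
force: [0.1, -0.4, 0.2]
opening: 0.0006
```

Call:
jog_arm:
  commands:
    - [-0.3,3,0,0]
    - [-0.3,3,0,0]
    - [-0.3,3,0,0]
    - [-0.1,1,0,0]
    - [0,0,0,0]
    - [0,0,0,0]
    - [0,0,0,0]
    - [0,0,0,0]
    - [0,0,0,0]
    - [0,0,0,0]

```text
clock: 6.87
tool_pos: [0.5718, -0.0769, 0.1201]
orientation: [179.9, -0.1, -83.8]
force: [2.1, -11.3, -2.2]
opening: 0.0004
```

Call:
jog_arm:
  commands:
    - [-0.2,2,0,0]
    - [-0.2,2,0,0]
    - [-0.2,2,0,0]
    - [0,0,0,0]
    - [0,0,0,0]
    - [0,0,0,0]
    - [0,0,0,0]
    - [0,0,0,0]
    - [0,0,0,0]
    - [0,0,0,0]

```text
clock: 7.7
tool_pos: [0.5718, -0.0765, 0.1202]
orientation: [179.8, -0.5, -83.8]
force: [11.1, -42.9, -10.3]
opening: 0.0004
```

Run:
```python
from h import *
for n in("scene","top"):
    s=snapshot(n);c=s["image"][190:310,225:360] if n=="scene" else s["image"][185:270,275:400]
    save(n+"3c",cv2.resize(c,None,fx=5,fy=5,interpolation=cv2.INTER_CUBIC))
    print(get_obs()["force"],get_obs()["tool_pos"])
```

```text
[  9.80813716 -43.10094344 -10.43685185] [ 0.57174301 -0.07649602  0.12017319]
[ 10.16029694 -43.08156086 -10.46852401] [ 0.57176059 -0.07648435  0.12016849]
```

View pics/scene3c.png

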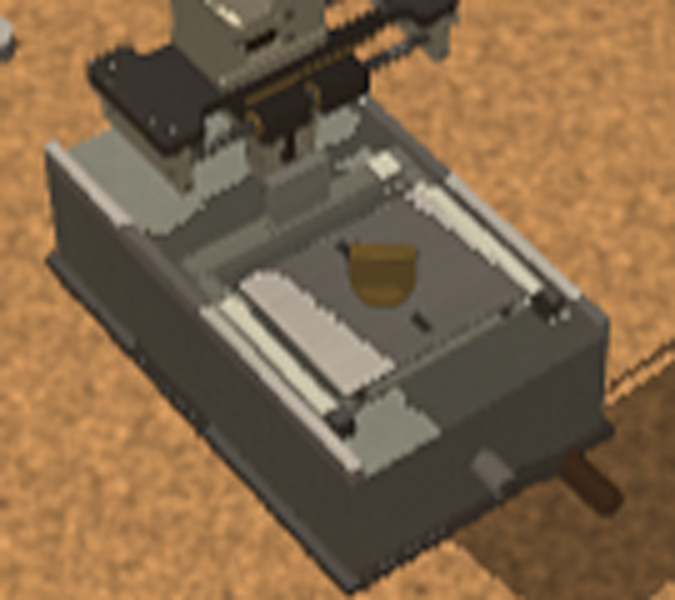

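Call:
jog_arm:
  commands:
    - [1,-9,0,0]
    - [1,-9,0,0]
    - [1,-9,0,0]
    - [0,0,20,0]
    - [0,0,20,0]
    - [0,0,20,0]
    - [0,0,20,0]
    - [0,0,10,0]
    - [0,0,0,0]
    - [0,0,0,0]

```text
clock: 8.63
tool_pos: [0.5749, -0.0954, 0.2105]
orientation: [-180.0, 0.0, -83.7]
force: [-0.9, -0.7, -0.5]
opening: 0.0001
```

Call:
jog_arm:
  commands:
    - [0,10,10,7]
    - [0,10,10,7]
    - [0,10,10,7]
    - [0,10,10,7]
    - [0,10,0,7]
    - [0,10,0,7]
    - [0,10,0,6.3]
    - [0,10,0,0]
    - [0,0,0,0]
    - [0,0,0,0]
  fingers: 50

```text
clock: 9.47
tool_pos: [0.5745, -0.0153, 0.2496]
orientation: [179.9, 0.1, -35.6]
force: [-0.5, 0.0, 0.2]
opening: 0.0496
```

Run:
```python
from h import *
s=snapshot("top");print(get_obs()["tool_pos"],get_obs()["orientation"])
save("t4",cv2.resize(s["image"][160:290,255:420],None,fx=4,fy=4,interpolation=cv2.INTER_CUBIC))
s=snapshot("scene");c=s["image"][170:310,225:360];save("s4c",cv2.resize(c,None,fx=4,fy=4,interpolation=cv2.INTER_CUBIC))
```

```text
[ 0.57459935 -0.01564341  0.24978723] [ 1.79947558e+02  4.98449016e-02 -3.55430561e+01]
```

View pics/s4c.png

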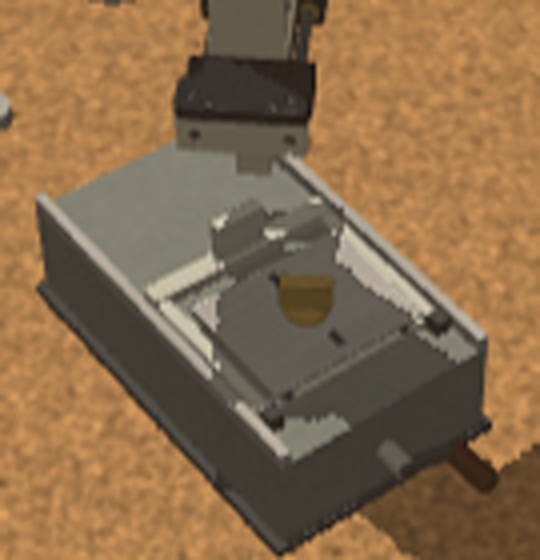

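View pics/t4.png

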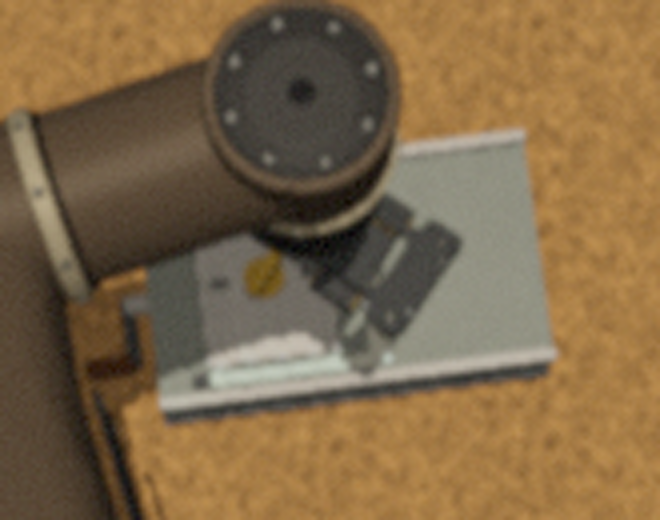

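Run:
```python
from h import *
T=pickle.load(open("top0.pkl","rb"));S=pickle.load(open("scene0.pkl","rb"))
print(ray(S,306/4+225-.375,281/4+170-.375,.137),ray(S,306/4+225-.375,284/4+170-.375,.137),ray(T,265/4+255-.375,274/4+160-.375,.137))
```

```text
[0.56311476 0.01955447 0.137     ] [0.56452057 0.02193932 0.137     ] [0.55866856 0.0153359  0.137     ]
```

Call:
jog_arm:
  commands:
    - [-4.2,11.2,0,0]
    - [-4.2,11.2,0,0]
    - [-4.2,11.2,0,0]
    - [0,0,-18,0]
    - [0,0,-18,0]
    - [0,0,-18,0]
    - [0,0,-18,0]
    - [0,0,0,0]
    - [0,0,0,0]
    - [0,0,0,0]

```text
clock: 10.4
tool_pos: [0.5628, 0.0184, 0.1798]
orientation: [-180.0, -0.1, -35.4]
force: [0.2, -0.4, 0.3]
opening: 0.0501
```

Run:
```python
from h import *
o,s=wcam();print(o["tool_pos"],o["orientation"],o["force"]);save("w5",s["image"]);print(proj(s,[(.562,.018,.137),(.562-.018*.814,.018+.018*.581,.137),(.562+.018*.814,.018-.018*.581,.137)]))
s=snapshot("scene");c=s["image"][170:310,225:360];save("s5c",cv2.resize(c,None,fx=4,fy=4,interpolation=cv2.INTER_CUBIC))
```

```text
[0.56283294 0.01837783 0.17976364] [-1.79953575e+02 -6.38882973e-02 -3.53714053e+01] [ 0.2169398  -0.39830635  0.3045096 ]
[[324.20478628 266.69537594]
 [324.0791074  294.95491932]
 [324.33604715 237.18069355]]
```

View pics/s5c.png

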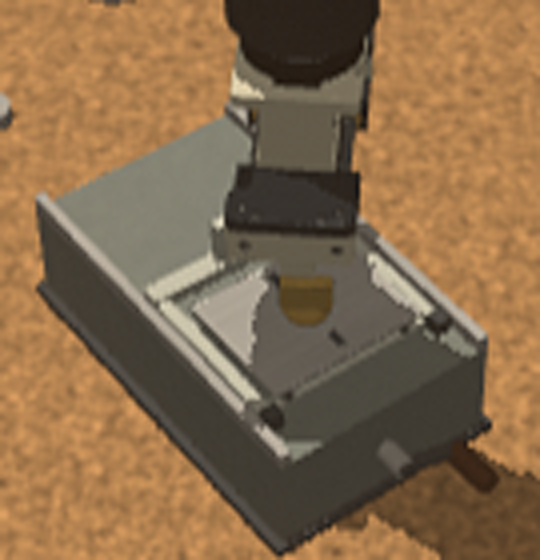

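View pics/w5.png

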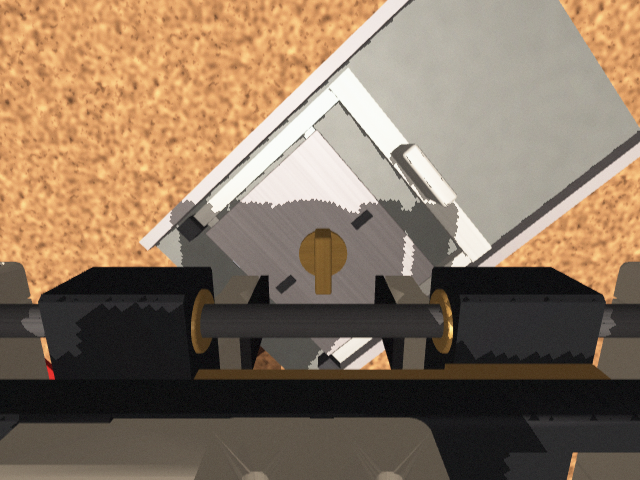

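Call:
jog_arm:
  commands:
    - [0,0,-12,0]
    - [0,0,-12,0]
    - [0,0,-12,0]
    - [0,0,-12,0]
    - [0,0,-10,0]
    - [0,0,-5,0]
    - [0,0,-2,0]
    - [0,0,0,0]
    - [0,0,0,0]
    - [0,0,0,0]

```text
clock: 11.33
tool_pos: [0.5628, 0.018, 0.1143]
orientation: [-179.9, -0.0, -35.4]
force: [-0.2, -0.0, 0.2]
opening: 0.0504
```

Call:
jog_arm:
  commands:
    - [0,0,0,0]
    - [0,0,0,0]
    - [0,0,0,0]
    - [0,0,0,0]
    - [0,0,0,0]
    - [0,0,0,0]
    - [0,0,0,0]
    - [0,0,0,0]
    - [0,0,0,0]
    - [0,0,0,0]
  fingers: 0

```text
clock: 12.17
tool_pos: [0.5623, 0.0179, 0.1136]
orientation: [-180.0, -0.0, -35.4]
force: [1.4, 0.2, 0.3]
opening: 0.01
```

Call:
jog_arm:
  commands:
    - [-0.2,1.5,0,0]
    - [0,0,0,0]
    - [0,0,0,-6]
    - [0,0,0,-6]
    - [0,0,0,-6]
    - [0,0,0,-6]
    - [0,0,0,-6]
    - [0,0,0,-6]
    - [0,0,0,-6]
    - [0,0,0,-6.3]

```text
clock: 13.0
tool_pos: [0.5615, 0.0176, 0.1135]
orientation: [179.9, -0.1, -84.0]
force: [0.1, -7.4, 1.7]
opening: 0.0102
```

Call:
jog_arm:
  commands:
    - [0,0,0,0]
    - [0,0,0,0]
    - [0,0,0,0]
    - [0,0,0,0]
    - [0,0,0,0]
    - [0,0,0,0]
    - [0,0,0,0]
    - [0,0,0,0]
    - [0,0,0,0]
    - [0,0,0,0]

```text
clock: 13.83
tool_pos: [0.5615, 0.0176, 0.1136]
orientation: [179.9, -0.1, -83.7]
force: [0.5, -7.6, 1.5]
opening: 0.0094
```

Run:
```python
from h import *
o,s=wcam();print(o["tool_pos"],o["orientation"],o["force"],o["moment"],o["opening"]);save("w6",s["image"])
s=snapshot("scene");c=s["image"][170:310,225:360];save("s6c",cv2.resize(c,None,fx=4,fy=4,interpolation=cv2.INTER_CUBIC))
```

```text
[0.56148753 0.01761783 0.11356588] [ 1.79902787e+02 -1.23942804e-01 -8.37237017e+01] [ 0.45414503 -7.6487297   1.46508427] [-3.00009024 -0.0301634  -0.01370788] 0.009449816748898438
```

View pics/s6c.png

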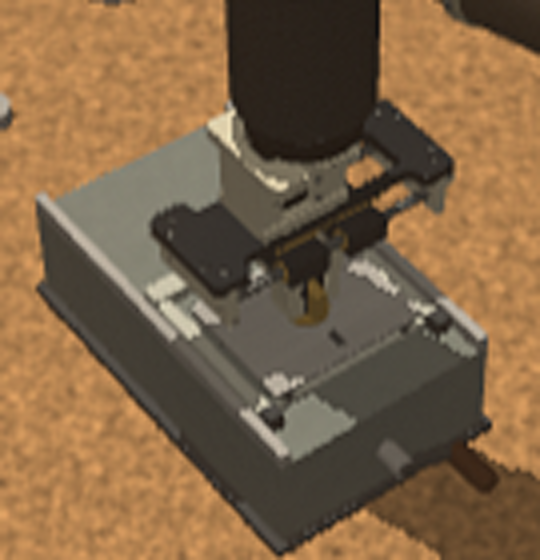

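View pics/w6.png

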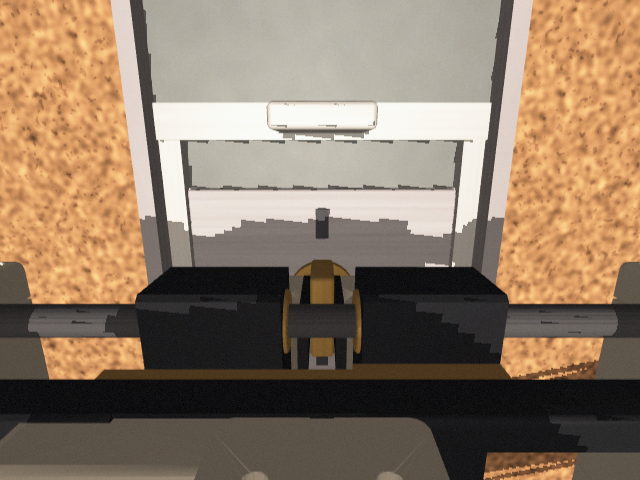

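Call:
jog_arm:
  commands:
    - [0,0,-2,0]
    - [0,0,-2,0]
    - [0,0,-2,0]
    - [0,0,-2,0]
    - [0,0,-2,0]
    - [0,0,0,0]
    - [0,0,0,0]
    - [0,0,0,0]
    - [0,0,0,0]
    - [0,0,0,0]

```text
clock: 14.77
tool_pos: [0.5616, 0.0176, 0.1054]
orientation: [180.0, -0.1, -83.7]
force: [-5.6, -7.4, 16.6]
opening: 0.0101
```

Call:
jog_arm:
  commands:
    - [0,0,-1,0]
    - [0,0,-1,0]
    - [0,0,-0.5,0]
    - [0,0,0,0]
    - [0,0,0,0]
    - [0,0,0,0]
    - [0,0,0,0]
    - [0,0,0,0]
    - [0,0,0,0]
    - [0,0,0,0]

```text
clock: 15.6
tool_pos: [0.5617, 0.0176, 0.1051]
orientation: [-180.0, -0.2, -83.6]
force: [-14.2, -5.7, 36.0]
opening: 0.0099
```

Run:
```python
from h import *
o,s=wcam();print(o["tool_pos"],o["orientation"],o["force"],o["moment"],o["opening"]);save("w7",s["image"])
s=snapshot("scene");c=s["image"][170:310,225:360];save("s7c",cv2.resize(c,None,fx=4,fy=4,interpolation=cv2.INTER_CUBIC))
```

```text
[0.56167493 0.01756921 0.10514697] [-1.79980472e+02 -1.52721255e-01 -8.36420775e+01] [-14.16197508  -5.68990193  36.04705292] [-2.07544546  5.49290507 -0.08913789] 0.009924942434996763
```

View pics/s7c.png

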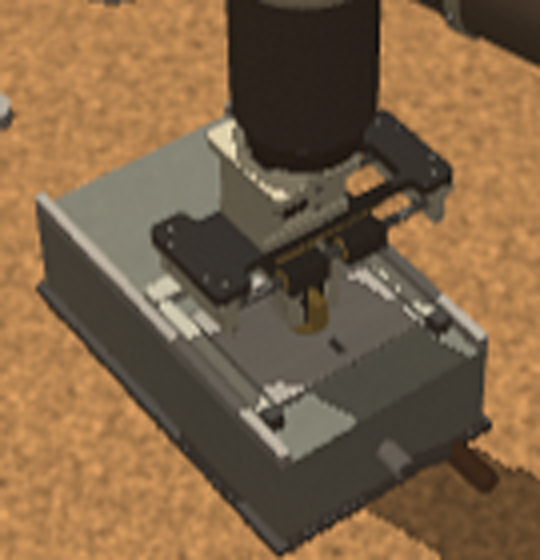

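View pics/w7.png

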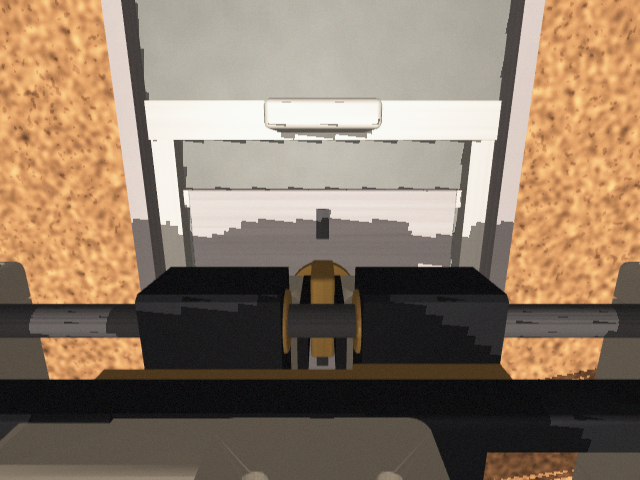

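Call:
jog_arm:
  commands:
    - [0,0,0.8,0]
    - [0,0,0,0]
    - [0,0,0,0]
    - [0,0,0,0]
    - [0,0,0,0]
    - [0,0,0,0]
    - [0,0,0,0]
    - [0,0,0,0]
    - [0,0,0,0]
    - [0,0,0,0]

```text
clock: 16.53
tool_pos: [0.5616, 0.0176, 0.1052]
orientation: [180.0, -0.1, -83.7]
force: [-10.8, -6.0, 29.5]
opening: 0.0094
```

Run:
```python
from h import *
o=get_obs();print(o["tool_pos"],o["orientation"],o["force"],o["opening"])
print(close_job())
```

```text
[0.56163209 0.01756425 0.10521139] [ 1.79996764e+02 -1.48255330e-01 -8.36559472e+01] [-10.75791298  -5.99253776  29.51356185] 0.009443546568885576
the job is handed in; nothing more can be done
None
```

I closed the panel in the order asked and handed the job in at about 16.5 s, still holding the panel down; no verdict was reported.

- **Carriage:** I pushed it home by its tab until it stopped moving at about 43 N. The picture showed the runners against the end stops. During the turn and the press I kept 6–8 N on it towards home.
- **Fastener:** I gripped the bar (10 mm opening) and turned it 48° clockwise. In the wrist picture it lines up with the rib and the rails, and the tool yaw of -83.7° matches the rail direction I measured.
- **Panel:** I pressed it about 8.4 mm through the fastener. The last 20 N of added force moved it only 0.3 mm, so it was against the frame. I handed in with about 29 N still pressing down.
- **Loose parts:** The arm did not go near any of them. I took no final picture to measure their positions.

None of the last checks failed. The position estimates of the bar from the top and scene cameras differed by about 4–5 mm. I used the wrist camera's position, and the grip confirmed it.

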